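# Fasten the air-cleaner cover of a mower engine

## Task

Put the loose black air-cleaner cover squarely down on the engine's open air-cleaner housing, and fasten it with its captive four-lobed knob: pressing it lightly down, first turn the knob back (counter-clockwise) until you feel it drop into its thread start, then turn it clockwise until it is fully home at its stop, and let go. Press only gently on the plastic thread, do not force the knob past its stop, and leave the other things on the bench where they are.

Things in the scene. Friction and masses are not known exactly. Their poses are not given: they have to be found in the camera images.
- engine: Fixed mower engine. At one side it carries the air-cleaner housing: an open black box, outside 110 x 84 mm, walls 4 mm, rim 150 mm above the bench, with a pleated ring and an upright threaded stud in it. Origin: on the bench straight below the stud; x along the housing's long side, z up. The engine block (230 mm tall, its round top 102 mm from the stud's axis) lies to -y.
- stud_top (a point): Top of the stud's thread, on its axis, 4.5 mm below the rim. Black plastic, 29 mm across, coarse two-start thread: 12 mm a turn, clockwise from above tightens, the two starts half a turn apart. Which way the starts point differs each time and is not given. The ridge ends are blunt: a knob turned forward when only half dropped jams on them.
- cover: Loose black plastic lid, about 0.25 kg, 126 x 100 mm at its open underside, 26 mm tall. Origin: centre of the open underside; x along the long side, z up. Inside 120 x 94 mm at the mouth, tapering to 113 x 87 mm under the roof, 20 mm up. The roof rests on the housing rim: seated, the origin is 130 mm above the bench on the stud's axis, long sides together (either way round).
- knob_grip (a point): On the axis of the grey spring-loaded knob captive in the cover's middle, 6 mm below its top; 65.5 mm above the cover's underside while the knob is up. Four lobes along this point's x and y, 44 mm from lobe end to lobe end, each 16 mm wide, from 22 mm below to 6 mm above this point; then a 6 mm flange, 41 mm wide. The cover can be carried by the knob.
- knob (a joint): Knob pushed down, m: 0 up (spring, 2.3 to 4 N), 0.0115 home, flange on the cover. Seated, it meets the sloping thread at 0.0025 to 0.0085. Turned back it climbs 1.9 mm per rad to 0.0025, then drops 6 mm at the start, to about 0.0085; from there clockwise it is caught within 0.5 rad and reaches its stop, home, in about 0.4 turn (1.2 mm thread play). Let go before it is caught, it springs up.
- knob_turn (a joint): Turn of the knob in the cover, rad: positive clockwise from above. No end stops, slight friction (0.03 N m); at first between -0.2 and 0.2. The drop comes after backing by 0.5 to 2.8 rad, at a value between -0.6 and -2.7. At home the turn meets a stop: the torque, hardly 0.1 N m until then, grows to some 0.4 N m within 0.1 rad; forced 0.4 rad further the thread can jump.
- spanner: Bystander: combination spanner.
- oil: Bystander: black oil bottle, 68 mm across, 190 mm tall.
- tin: Bystander: steel tin, 84 mm across, 75 mm tall.
- socket: Bystander: long steel plug socket standing on end, 30 mm across, 65 mm tall.
- plug: Bystander: spark plug lying down, 63 mm long, 25 mm across.
- tray: Bystander: open steel parts tray with nuts and bolts, 110 x 200 x 40 mm.
Not all that is in view belongs to the job. Leave any green look-alike of the cover alone.

How it is judged:
On the way, in this order (a step that is already met when the one before it is completed fails the run):
1. the cover sits level on the housing rim, in place over the stud (z of cover in the frame of engine between 0.1275 and 0.1325 m and horizontal distance between cover and stud_top below 0.006 m and angle between cover's own z axis and vertical below 0.05 rad), for 0.2 s.
2. the knob, turned back counter-clockwise, has dropped into its thread start (value of joint knob above 0.0078 m and value of joint knob_turn below -0.4 rad), for 0.05 s.
At the end, for the whole second after the job is handed in: The cover rests level on the housing rim (within 2.5 mm of its seat in height, 6 mm sideways, 3 degrees), at rest, and the knob is screwed down to within 1.2 mm of fully home and let go (all of step 1 and value of joint knob above 0.0103 m and linear speed of cover below 0.01 m/s); the robot touches nothing.
It fails at once if before the knob is home, cover and knob are forced against the housing and stud (contact forces over 40 N) (contact force between cover and engine above 40 N and value of joint knob below 0.0103 m).
It fails at once if the knob is forced past its stop (contact forces between cover with knob and engine over 250 N) (contact force between cover and engine above 250 N).
It fails at once if another thing on the bench is shifted by over 30 mm (distance of any of spanner, oil, tin, socket, plug, tray from where it was at the start of the episode above 0.03 m).
It also fails if it takes over 72 s, if anything falls off the work surface, if the arm or the gripper's body presses on something with over 40 N, if the wrist force passes 120 N, or if a joint passes its speed limit or range.

## Robot

A 7-joint arm with a two-finger parallel gripper is mounted at the origin on the work surface. World frame = base frame: x ahead of the robot, y to its left, z up, the work surface at z = 0. Lengths are in m, angles in rad, forces in N, time in s.
With the tool pointing down it reaches from about 0.4 to 0.875 m from the base axis. Payload 4.4 kg.
Tool frame: the origin (TCP) lies at the very end of the fingers, on their centre line; the grasp point (between the pads) lies 19 mm behind it (robot.grasp_offset is the distance from the TCP to the grasp point, in m); z points along the fingers, y is the line along which they close (so a half turn about z gives the same grasp; the last joint's range is limited). The gripper opens to 85 mm and grips with 20 to 120 N. Pads are 22 mm wide; open, the fingers measure 114 mm over their backs; the gripper's body (76 mm by 85 mm) begins 54 mm behind the grasp point. The pads swing forward as they close: fully open they stand 13 mm farther back than shut.
Start: joints at [-1.408, 0.628, 0.038, 1.517, -0.027, 0.996, -0.02], TCP at [0.147, 0.633, 0.231] pointing down, gripper open.
Joint ranges: [-3.06, 3.06], [-0.37, 2.12], [-1.25, 1.32], [0.18, 2.47], [-1.1, 4.24], [0.23, 1.98], [-2.94, 2.94]. Speed limits (rad/s): [2.57, 2.57, 3.14, 3.14, 3.14, 3.14, 3.14].

## Interface

Orientations are given as a unit quaternion [x, y, z, w].
In Python, from cell import robot gives the robot as it stands.
- The arm moves only by the shell command python3 -m inch 'ROWS' [FORCE]. ROWS is JSON, a list of rows, each a list of 7 numbers: the shift along the tool's x, y, z in mm, then the turn, a rotation vector about the tool's x, y, z in rad, then the opening in per cent of the stroke, from 0 (shut) to 100 (fully open). A call has 1 to 10 rows; each row is the pose to reach, as a shift and turn from the pose commanded when the call began, along the tool's axes at that moment; what a row does not reach only later rows make up. A row lasts 1/12 s, in which the tool goes at most 41.7 mm and 7.16 degrees, less where a joint would pass 70% of its speed; a pose out of reach is approached as far as the arm can. A call with a gripper value outside its range is refused whole. The fingers move at their own pace and stop on an object; FORCE is the grip in N (left out, the last holds). Time passes only in rows, so rows that repeat a pose let the fingers close. It gives the time, the measured TCP pose, the force, the opening and the grip force at its end, in the units of the state.
- robot.state(): the state, without advancing time (a new reading comes with each control period).
- robot.get_image(name): name is "side" or "top"; returns a dict with "img" (480x640x3 uint8, red, green, blue), "mtx" (3x3 intrinsics, pixels), "position" and "attitude" of the camera in the world. Camera axes: x right, y down, z forward; pixel columns grow to the right and rows downward; lengths in m; the calibration is good to about 2 mm. A picture is of the moment at which its call begins. There is no depth.
- robot.finish_job(): hands the job in; it is judged then, once.
Trained networks look in the newest picture that a camera, given by its name, has taken for a name from the list of things; names that differ only in an ending like _2 or _b are one class to them, and where a whole thing is asked for, a point or a joint stands for the part that bears it (a point fixed in the world has none). Each returns a list of dicts, best first, with "confidence" (0 to 1); they miss things now and then, are a little off and sometimes report something else, mostly with a low value. They report only what shows in the picture. A call takes as long as a camera call. They do not tell look-alikes from the thing itself.
- robot.search_frame(query, camera): "pixel" ([column, row] in pixels, amid what is visible of it).
- robot.outline_of(query, camera): "mask" (480x640 bool, what is visible of it) and "pixel" ([column, row] in pixels, amid what is visible of it).
The state is a dict: "clock": time; "joint_positions": joint angles; "joint_velocities": joint speeds; "joint_torque": joint torques, N m; "eef_pos": TCP position; "tcp_rot": TCP orientation; "ft_force": force on the tool from outside, world axes, zero at the start; "wrist_torque": the same for the moment, N m; "gripper_width": finger opening in m; "grasp_force": force on a finger pad.
Only numpy, scipy, OpenCV 4.12 (cv2) and the standard library are available. Lean on these libraries where they do the work, as an engineer would, in place of code of your own. Each camera call takes 0.05 s, during which the arm holds its last target. There are 200 camera calls.

## Working session

There is one attempt and no reset: what is moved stays moved. The work goes in short steps, Python scripts to look and compute and a shell command to move; the robot and the scene stay as the last step left them, time stands still between calls to the robot, and variables do not carry over. Pictures are saved under pics/ and viewed, at most 10 in all, crops included, and the job is handed in when it is done.

```bash
mkdir -p pics; ls; python3 - <<'E'
from cell import robot
import cv2,numpy as np
s=robot.state();print({k:np.round(v,3).tolist() for k,v in s.items()})
for n in("side","top"):
    d=robot.get_image(n);cv2.imwrite(f"pics/{n}0.png",d["img"][:,:,::-1]);print(n,d["mtx"],d["position"],d["attitude"])
    for q in("cover","knob_grip","engine","stud_top","spanner","oil","tin","socket","plug","tray"):
        try:print(q,[(np.round(r["pixel"]).tolist(),round(r["confidence"],2)) for r in robot.search_frame(q,n)[:3]])
        except Exception as e:print(q,e)
E
```

```text
pics
{'clock': 0.0, 'joint_positions': [-1.408, 0.629, 0.038, 1.518, -0.027, 0.996, -0.02], 'joint_velocities': [-0.0, 0.001, 0.0, 0.0, 0.002, 0.001, -0.0], 'joint_torque': [0.0, -56.341, 1.226, -19.344, 0.011, 0.011, 0.0], 'eef_pos': [0.147, 0.632, 0.23], 'tcp_rot': [0.114, 0.993, -0.001, -0.0], 'ft_force': [-0.135, 0.747, -0.164], 'wrist_torque': [0.014, -0.003, 0.019], 'grasp_force': 0.0, 'gripper_width': 0.086}
side [[456.77396039   0.         315.70322022]
 [  0.         456.77396039 233.49003035]
 [  0.           0.           1.        ]] [0.27563559 0.81732885 0.67965196] [-0.17348926  0.89747547 -0.39758926  0.07976239]
cover [([317.0, 284.0], 0.88), ([430.0, 309.0], 0.79), ([395.0, 411.0], 0.75)]
knob_grip [([318.0, 275.0], 0.72), ([431.0, 295.0], 0.56), ([396.0, 392.0], 0.56)]
engine [([357.0, 129.0], 0.61)]
stud_top [([354.0, 130.0], 0.98)]
spanner [([250.0, 196.0], 0.87)]
oil [([192.0, 322.0], 0.96)]
tin [([268.0, 392.0], 0.7), ([318.0, 273.0], 0.7)]
socket [([268.0, 229.0], 0.58)]
plug [([237.0, 266.0], 0.47)]
tray [([198.0, 249.0], 0.98), ([320.0, 284.0], 0.24)]
top [[449.5722007    0.         328.39530043]
 [  0.         449.5722007  237.44357565]
 [  0.           0.           1.        ]] [0.47307216 0.26788293 0.99808157] [ 0.7161194  -0.69692074  0.03379235 -0.0182364 ]
cover [([311.0, 260.0], 0.83), ([313.0, 260.0], 0.73), ([322.0, 355.0], 0.57)]
knob_grip [([321.0, 362.0], 0.89), ([222.0, 352.0], 0.76), ([311.0, 262.0], 0.53)]
engine [([540.0, 228.0], 0.83)]
stud_top [([541.0, 228.0], 0.63)]
spanner [([406.0, 147.0], 0.62)]
oil [([222.0, 187.0], 0.57)]
tin [([197.0, 266.0], 0.74), ([313.0, 261.0], 0.71)]
socket [([360.0, 193.0], 0.53), ([319.0, 134.0], 0.27)]
plug []
tray [([321.0, 136.0], 0.65)]
```

View pics/side0.png

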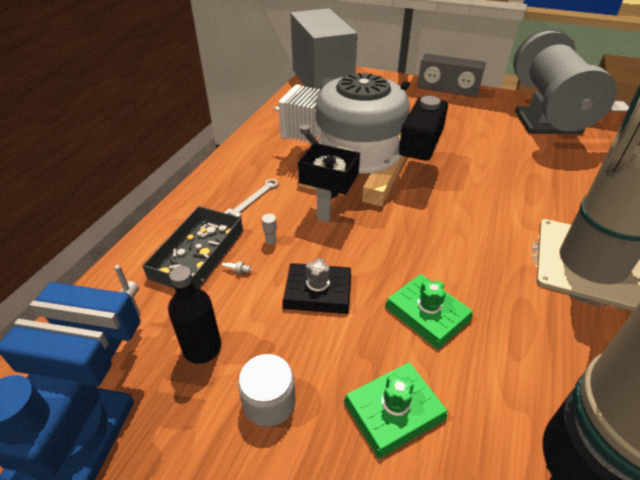

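View pics/top0.png

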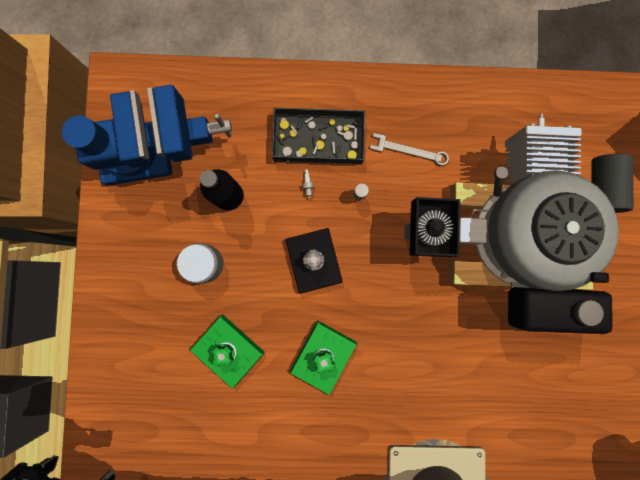

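The black cover is near top-image pixel (313,260), between two green decoys at (225,350) and (323,357). The housing is at (435,227), beside the engine.

```bash
cat > h.py <<'E'
from cell import robot
import cv2,numpy as np
from scipy.spatial.transform import Rotation as R
def ray(d,p):
    v=R.from_quat(d["attitude"]).apply(np.linalg.inv(d["mtx"])@[p[0],p[1],1.]);return np.array(d["position"]),v
def onz(d,p,z):
    o,v=ray(d,p);return o+v*(z-o[2])/v[2]
def tri(a,b):
    A=np.zeros((3,3));B=np.zeros(3)
    for o,v in(a,b):
        v=v/np.linalg.norm(v);P=np.eye(3)-np.outer(v,v);A+=P;B+=P@o
    return np.linalg.solve(A,B)
def proj(d,X):
    c=R.from_quat(d["attitude"]).inv().apply(np.array(X)-d["position"]);u=d["mtx"]@c;return u[:2]/u[2]
def rect(d,m,z):
    c=max(cv2.findContours(m.astype(np.uint8),0,1)[0],key=cv2.contourArea)[:,0]
    P=np.array([onz(d,p,z)[:2] for p in c]).astype(np.float32)*1000
    r=cv2.minAreaRect(P);(w,h),a=r[1],r[2]
    return np.round(r[0],1),np.round((w,h),1),round(a if w>h else a+90,1)  # long axis yaw deg
E
python3 - <<'E'
from h import *
t=robot.get_image("top");g=t["img"].max(2)
for n,(u,v),z in(("cover",(300,262),.0),("housing",(425,215),.15)):
    m=(g<60).astype(np.uint8); _,l=cv2.connectedComponents(m)
    w=np.zeros_like(m);w[v-60:v+60,u-45:u+45]=1
    k=(l==l[v,u])&(w>0);print(n,l[v,u],k.sum(),rect(t,k,z))
for q in("cover","knob_grip","engine"):
    for r in robot.outline_of(q,"top")[:3]:print(q,r["pixel"],r["mask"].sum(),rect(t,r["mask"],.0 if q!="engine" else .15))
ks=[r["pixel"] for r in robot.search_frame("knob_grip","top")];print(ks)
s=robot.get_image("side");print([r["pixel"] for r in robot.search_frame("knob_grip","side")],[r["pixel"] for r in robot.search_frame("stud_top","side")],[r["pixel"] for r in robot.search_frame("stud_top","top")])
print(tri(ray(t,(312,260)),ray(s,(318,275))),tri(ray(t,(435,227)),ray(s,(330,162))))
a=cv2.resize(t["img"][215:305,270:360],(540,540),interpolation=2)
b=cv2.resize(t["img"][185:275,390:480],(540,540),interpolation=2)
cv2.imwrite("pics/c.png",cv2.resize(np.hstack([a,b]),(800,400))[:,:,::-1])
E
```

```text
cover 85 2172 (array([495.1, 279.3]), array([124.4,  99. ]), 16.2)
housing 0 8481 (array([586.3,  66.8]), array([230.6, 172.4]), 1.0)
cover [321.4, 353.4] 2743 (array([285. , 251.5]), array([101.1, 128.7]), 152.7)
cover [312.3, 261.7] 2514 (array([495.4, 278.2]), array([125.7, 100.8]), 15.5)
cover [226.9, 347.6] 2907 (array([294.2, 460.4]), array([128.9, 107.2]), 49.3)
knob_grip [221.7, 352.3] 349 (array([285.6, 470.2]), array([44.6, 41.1]), 2.6)
knob_grip [321.7, 360.7] 367 (array([275.7, 250.9]), array([45.4, 42. ]), 20.3)
knob_grip [313.2, 260.7] 321 (array([495.9, 279.7]), array([40.8, 40.7]), 46.7)
engine [538.6, 227.8] 29569 (array([ 585.6, -115.5]), array([423., 416.]), 78.6)
[[223.0, 351.2], [322.4, 362.6], [313.5, 260.6]]
[[317.9, 272.1], [396.4, 391.9]] [[355.1, 130.7], [267.0, 227.1]] [[542.3, 227.0]]
[0.49321319 0.28064163 0.05111703] [0.5606985  0.04395969 0.1392579 ]
```

View pics/c.png

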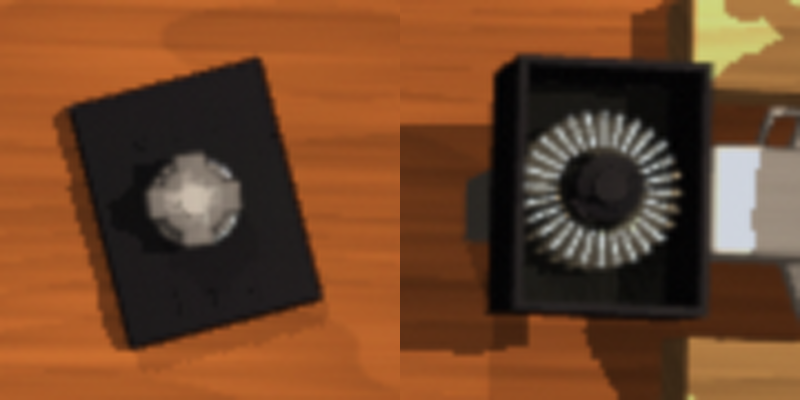

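```bash
python3 - <<'E'
from h import *
t=robot.get_image("top");s=robot.get_image("side")
f=lambda x,y:(390+(x-400)/4.444,185+y/4.444)
C=np.array([onz(t,f(*p),.15) for p in((516,57),(713,62),(706,318),(512,314))])*1000
print(C.round(),C.mean(0),[np.linalg.norm(C[i]-C[i-1]).round(1) for i in range(4)],[np.degrees(np.arctan2(*(C[i]-C[j])[1::-1])).round(1) for i,j in((0,3),(1,2),(0,1),(3,2))])
print("stud",onz(t,f(608,182),.1455))
g=lambda x,y:(270+x/4.444,215+y/4.444)
L=[onz(t,g(*p),.065) for p in((191,152),(195,246),(148,200),(242,196))]
d=L[0]-L[1];e=L[2]-L[3];print("lobes",np.mean(L,0),np.degrees([np.arctan2(d[1],d[0]),np.arctan2(e[1],e[0])]))
print("roof",[onz(t,g(*p),.026)[:2].round(3) for p in((68,110),(262,58),(322,298),(133,348))])
a=cv2.resize(t["img"][245:277,297:329],(400,400),interpolation=2)
b=cv2.resize(s["img"][130:210,285:375],(450,400),interpolation=2)
cv2.imwrite("pics/d.png",np.hstack([a,b])[:,:800,::-1])
X=onz(t,f(608,182),.1455);print(proj(s,X),[proj(s,c/1000) for c in C])
E
```

```text
[[617.  84. 150.]
 [617.  -1. 150.]
 [506.   1. 150.]
 [506.  85. 150.]] [561.43625017  42.3071802  150.        ] [np.float64(110.6), np.float64(85.4), np.float64(110.5), np.float64(83.3)] [np.float64(-0.2), np.float64(-1.3), np.float64(90.3), np.float64(90.4)]
stud [0.56408343 0.04280525 0.1455    ]
lobes [0.49514965 0.27757286 0.065     ] [ 4.08571461 93.97613325]
roof [array([0.537, 0.34 ]), array([0.566, 0.247]), array([0.45 , 0.215]), array([0.423, 0.305])]
[327.78797389 158.88325333] [array([297.27222744, 162.13385318]), array([312.60954021, 142.21096442]), array([359.8121373, 152.6540124]), array([347.35061468, 173.40993646])]
```

View pics/d.png

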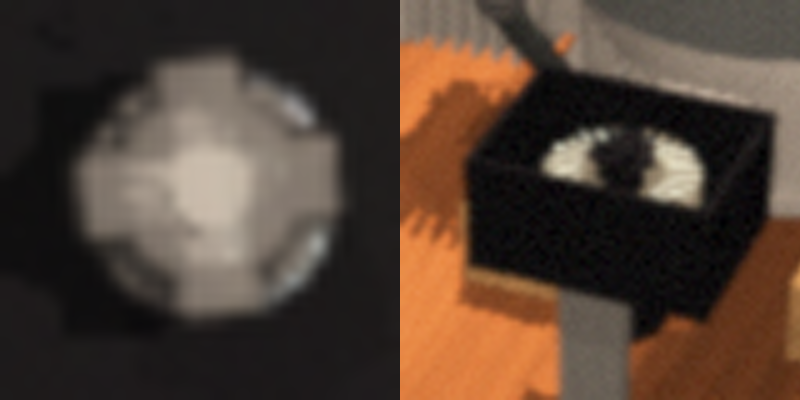

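Rim corners agree between the two views. The housing is at about (562,42) mm with yaw ≈ 0°. The cover is at (495,278) mm with yaw 15.5°, and its lobes are at about 6°. Next I go above the knob with the tool's y axis along a lobe.

```bash
cat >> h.py <<'E'
def go(x,y,z,yaw):
    "shift (mm) and rotvec to put the TCP at x,y,z mm pointing down, closing line at yaw deg"
    s=robot.state();r=R.from_quat(s["tcp_rot"]);c,k=np.cos(np.radians(yaw)),np.sin(np.radians(yaw))
    T=R.from_matrix(np.array([[-k,c,0],[c,k,0],[0,0,-1]]))
    yv=r.as_matrix()[:,1]
    print("now",(s["eef_pos"]*1000 if hasattr(s["eef_pos"],"shape") else np.array(s["eef_pos"])*1000).round(1),"yaw",np.degrees(np.arctan2(yv[1],yv[0])).round(2),"F",np.round(s["ft_force"],1),"T",np.round(s["wrist_torque"],2),"w",round(s["gripper_width"],4),"j7",round(s["joint_positions"][6],2),"t",s["clock"])
    print("shift",r.inv().apply(np.array([x,y,z])-np.array(s["eef_pos"])*1000).round(1),"turn",(r.inv()*T).as_rotvec().round(3))
E
python3 -m inch '[[-40,-25,0,0,0,0.12,100],[-80,-51,0,0,0,0.24,100],[-120,-76,0,0,0,0.36,100],[-160,-102,0,0,0,0.48,100],[-200,-127,0,0,0,0.6,100],[-240,-152,0,0,0,0.72,100],[-280,-178,0,0,0,0.84,100],[-320,-203,0,0,0,0.96,100],[-360,-229,0,0,0,1.08,100],[-400,-254,0,0,0,1.2,100]]'
python3 -c "
from h import *
go(495,278,130,6)"
```

```text
clock: 2.48
eef_pos: [0.4404, 0.3343, 0.2317]
tcp_rot: [0.657, 0.754, 0.0, -0.0]
ft_force: [0.3, 0.7, 0.4]
gripper_width: 0.0853
grasp_force: 0.0
now [440.4 334.3 231.7] yaw 7.82 F [0.3 0.7 0.4] T [ 0.03 -0.03  0.01] w 0.0853 j7 -0.33 t 2.4833
shift [-63.3  46.4 101.7] turn [ 0.    -0.001  0.032]
```

```bash

python3 -m inch '[[-20,15,20,0,0,0.01,100],[-40,30,50,0,0,0.02,100],[-55,40,80,0,0,0.03,100],[-63,46,101,0,0,0.03,100],[-63,46,101,0,0,0.03,100],[-63,46,101,0,0,0.03,100],[-63,46,101,0,0,0.03,100]]'
python3 - <<'E'
from h import *
go(495,278,47,6)
t=robot.get_image("top");s=robot.get_image("side")
p=proj(s,(.495,.278,.06)).astype(int);print(p)
b=s["img"][p[1]-75:p[1]+75,p[0]-75:p[0]+75];a=t["img"][200:320,250:370]
cv2.imwrite("pics/e.png",np.hstack([cv2.resize(b,(400,400),interpolation=2),cv2.resize(a,(400,400),interpolation=2)])[:,:,::-1])
E
```

```text
clock: 3.07
eef_pos: [0.4938, 0.2813, 0.1314]
tcp_rot: [0.666, 0.746, 0.001, -0.0]
ft_force: [0.3, -0.4, 0.1]
gripper_width: 0.0852
grasp_force: 0.0
now [493.8 281.3 131.4] yaw 6.48 F [ 0.3 -0.4  0.1] T [-0.   -0.03 -0.08] w 0.0852 j7 -0.15 t 3.0667
shift [-3.5  0.7 84.4] turn [ 0.001 -0.001  0.008]
[316 270]
```

View pics/e.png

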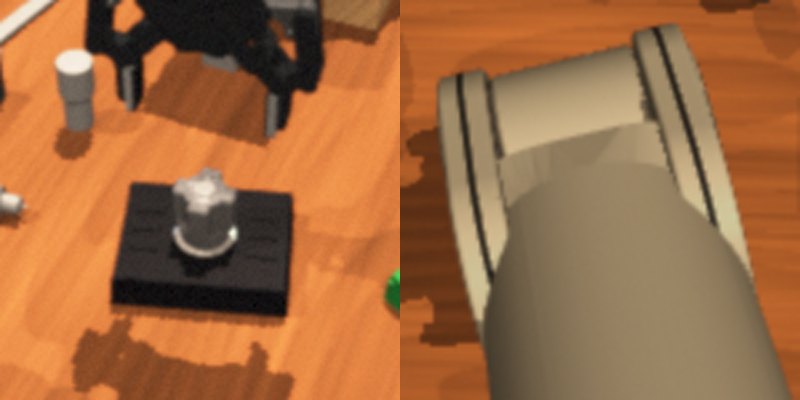

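```bash

python3 -m inch '[[-3,1,10,0,0,0.008,100],[-3.5,1,25,0,0,0.008,100],[-3.5,1,40,0,0,0.008,100],[-3.5,1,55,0,0,0.008,100],[-3.5,1,68,0,0,0.008,100],[-3.5,1,79,0,0,0.008,100],[-3.5,1,86,0,0,0.008,100],[-3.5,1,86,0,0,0.008,100],[-3.5,1,86,0,0,0.008,100]]'
python3 - <<'E'
from h import *
go(495,278,45,6)
E
python3 -m inch '[[0,0,0,0,0,0,40],[0,0,0,0,0,0,20],[0,0,0,0,0,0,20],[0,0,0,0,0,0,20],[0,0,0,0,0,0,20],[0,0,0,0,0,0,20],[0,0,0,0,0,0,20],[0,0,0,0,0,0,20]]' 50
python3 - <<'E'
from h import *
go(495,278,45,6)
E
```

```text
clock: 3.92
eef_pos: [0.4951, 0.2766, 0.0443]
tcp_rot: [0.669, 0.743, 0.0, 0.0]
ft_force: [-0.5, -0.4, 0.2]
gripper_width: 0.0854
grasp_force: 0.0
now [495.1 276.6  44.3] yaw 5.96 F [-0.5 -0.4  0.2] T [-0.01  0.01  0.01] w 0.0854 j7 -0.11 t 3.9167
shift [ 1.4  0.  -0.7] turn [ 0.     0.    -0.001]
clock: 4.58
eef_pos: [0.4954, 0.2767, 0.0445]
tcp_rot: [0.669, 0.743, 0.0, 0.0]
ft_force: [0.3, 0.1, 1.1]
gripper_width: 0.043
grasp_force: 54.9
now [495.4 276.7  44.5] yaw 5.96 F [0.3 0.1 1.1] T [ 0.06 -0.08 -0.05] w 0.043 j7 -0.11 t 4.5833
shift [ 1.3 -0.2 -0.5] turn [ 0.001 -0.    -0.001]
```

```bash

python3 -m inch '[[0,0,-8,0,0,0,20],[0,0,-25,0,0,0,20],[0,0,-45,0,0,0,20],[0,0,-65,0,0,0,20],[0,0,-90,0,0,0,20],[0,0,-115,0,0,0,20],[0,0,-140,0,0,0,20],[0,0,-160,0,0,0,20],[0,0,-170,0,0,0,20],[0,0,-170,0,0,0,20]]' 70
python3 - <<'E'
from h import *
go(562,140,225,-9.8)
E
```

```text
clock: 5.42
eef_pos: [0.496, 0.2769, 0.2164]
tcp_rot: [0.669, 0.743, 0.002, 0.0]
ft_force: [1.0, 0.3, -1.9]
gripper_width: 0.0424
grasp_force: 74.6
now [496.  276.9 216.4] yaw 5.96 F [ 1.   0.3 -1.9] T [ 0.06 -0.04  0.02] w 0.0424 j7 -0.2 t 5.4167
shift [-143.    51.5   -8.7] turn [ 0.003 -0.002  0.275]
```

```bash

python3 -m inch '[[-12,4,-4,0,0,0.02,20],[-28,10,-8,0,0,0.05,20],[-46,17,-8,0,0,0.09,20],[-64,23,-8,0,0,0.13,20],[-82,30,-8,0,0,0.17,20],[-100,36,-8,0,0,0.2,20],[-116,42,-8,0,0,0.23,20],[-130,47,-8,0,0,0.26,20],[-140,50,-8,0,0,0.275,20],[-143,51.5,-8,0,0,0.275,20]]'
python3 -m inch '[[0,0,0,0,0,0,20],[0,0,0,0,0,0,20],[0,0,0,0,0,0,20]]'
python3 - <<'E'
from h import *
go(562,42.5,225,-9.8)
s=robot.get_image("side")
st=robot.state();q=np.array(st["eef_pos"]);c=q+[0,0,.0205-.0655]
# expected cover corners: underside and roof outer
for z in(0,.026):
  print([proj(s,c+[sx*.063,sy*.05,z]).round(1).tolist() for sx in(-1,1) for sy in(-1,1)])
p=proj(s,c).astype(int);o=(p[0]-75,p[1]-60);print("origin",o)
im=s["img"].copy()
m=cv2.resize(im[o[1]:o[1]+120,o[0]:o[0]+150],(750,600),interpolation=2)
for sx in(-1,1):
  for sy in(-1,1):
    u=(proj(s,c+[sx*.063,sy*.05,0])-o)*5;cv2.circle(m,tuple(int(v) for v in u),3,(255,0,0),-1)
cv2.imwrite("pics/f.png",m[:,:,::-1])
E
```

```text
clock: 6.25
eef_pos: [0.5617, 0.136, 0.2218]
tcp_rot: [0.767, 0.642, -0.001, 0.001]
ft_force: [0.2, 0.2, -2.8]
gripper_width: 0.0427
grasp_force: 74.6
clock: 6.5
eef_pos: [0.5606, 0.141, 0.2221]
tcp_rot: [0.764, 0.645, -0.0, -0.001]
ft_force: [-1.6, 1.1, -2.1]
gripper_width: 0.0429
grasp_force: 74.6
now [560.6 141.  222.1] yaw -9.69 F [-1.6  1.1 -2.1] T [ 0.05  0.02 -0.02] w 0.0429 j7 -0.17 t 6.5
shift [-96.8  17.9  -3. ] turn [-0.001 -0.001  0.002]
[[350.8, 164.6], [333.1, 193.2], [292.3, 151.9], [270.7, 178.3]]
[[351.5, 153.2], [333.4, 181.5], [291.8, 140.7], [269.7, 166.8]]
origin (np.int64(236), np.int64(111))
```

View pics/f.png

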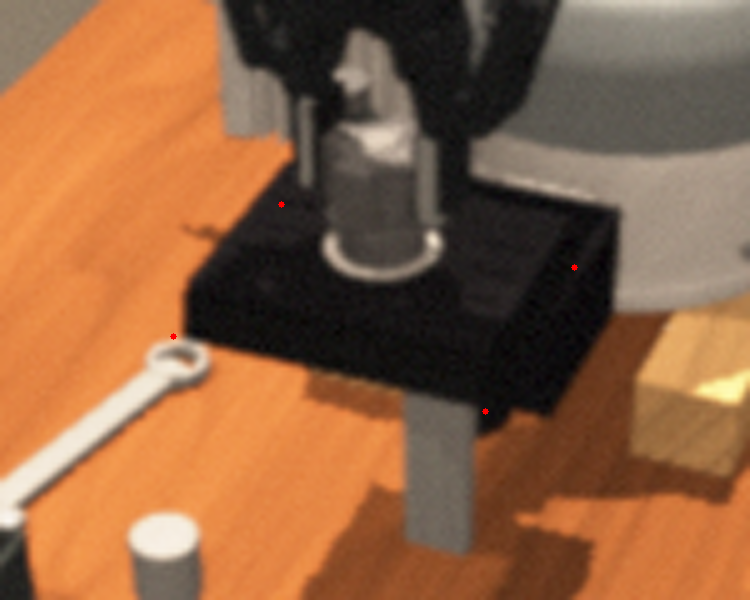

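The cover hangs level from the knob, but in the side view it merges with the housing behind it. I'll brighten the crop to check its yaw and position.

```bash
python3 - <<'E'
from h import *
im=np.mean([robot.get_image("side")["img"].astype(float) for _ in range(4)],0)
m=cv2.resize(im[140:210,260:365],(800,533),interpolation=cv2.INTER_CUBIC)
m=np.clip(np.clip(m/90,0,1)**.6*255,0,255).astype(np.uint8)
cv2.imwrite("pics/g.png",m[:,:,::-1])
E
```

```text
(no output)
```

View pics/g.png

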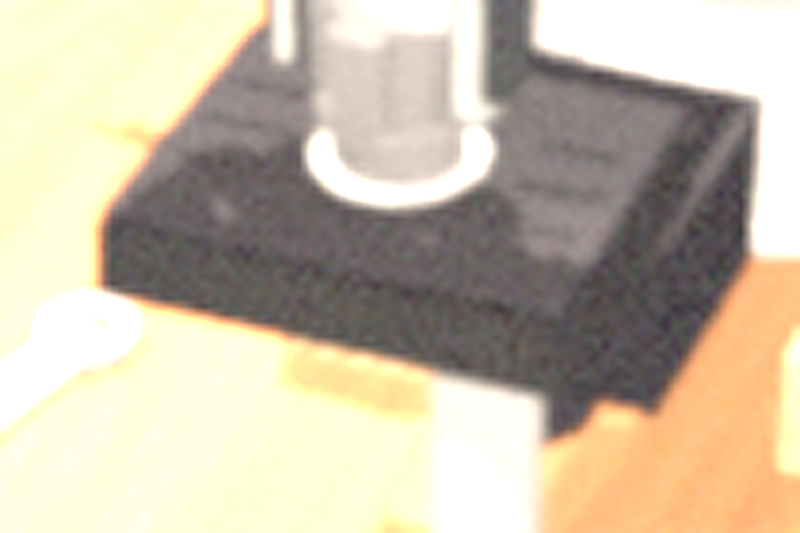

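```bash
python3 - <<'E'
from h import *
from scipy.optimize import least_squares as ls
s=robot.get_image("side");q=np.array(robot.state()["eef_pos"])
f=lambda x,y:np.array((260+x/7.619,140+y/7.619))
O=[f(108,222),f(565,312),f(708,100),f(265,35)];B=f(104,287)
S=[(1,1),(-1,1),(-1,-1),(1,-1)]
def P(v,a,b,dz):
    k=R.from_euler("z",v[2]).as_matrix();return [proj(s,np.array([v[0],v[1],q[2]+.0205-.0655+dz])+k@[sx*a,sy*b,0]) for sx,sy in S]
def r(v):
    return np.concatenate([(np.array(P(v,.0595,.0465,.026+v[3]))-O).ravel(),P(v,.063,.05,v[3])[0]-B,[v[3]*200]])
w=ls(r,[q[0],q[1],0,0]);print(q,w.x[:2]-q[:2],np.degrees(w.x[2]),w.x[3],w.fun.round(1))
E
```

```text
[0.56098905 0.14013083 0.22234174] [-0.00581144  0.00157511] 0.22391608257669962 -0.0007037731351487568 [ 0.6 -1.8  0.9  0.1 -1.3  1.5  0.2 -1.7 -0.5  1.8 -0.1]
```

```bash
python3 - <<'E'
from h import *
s=robot.get_image("side");q=np.array(robot.state()["eef_pos"])
for z in(.0375,.0435):
  c=q+[0,0,.0205-.0655+z];a=np.linspace(0,6.28,60)
  E=np.array([proj(s,c+[.0205*np.cos(t),.0205*np.sin(t),0]) for t in a])
  print("crop px",((E.min(0)-[260,140])*7.619).round(),((E.max(0)-[260,140])*7.619).round())
for z in (0,.019,.04):print("tool axis crop",((proj(s,q+[0,0,z])-[260,140])*7.619).round())
E
```

```text
crop px [307.  64.] [474. 155.]
crop px [307.  43.] [474. 133.]
tool axis crop [390.  82.]
tool axis crop [389.  14.]
tool axis crop [388. -63.]
```

```bash

python3 -m inch '[[-8,2,-1,0,0,0,20],[-20,4,-2,0,0,0,20],[-34,6,-2,0,0,0,20],[-48,9,-2,0,0,0,20],[-62,11,-2,0,0,0,20],[-75,14,-2,0,0,0,20],[-86,16,-2,0,0,0,20],[-94,17.5,-2,0,0,0,20],[-97,18,-2,0,0,0,20],[-97,18,-2,0,0,0,20]]'
python3 -m inch '[[0,0,0,0,0,0,20],[0,0,0,0,0,0,20],[0,0,0,0,0,0,20],[0,0,0,0,0,0,20]]'
python3 - <<'E'
from h import *
go(562.5,42.5,215,-9.8)
s=robot.get_image("side");q=np.array(robot.state()["eef_pos"])
im=np.mean([robot.get_image("side")["img"].astype(float) for _ in range(4)],0)
m=cv2.resize(im[115:190,280:380],(800,600),interpolation=cv2.INTER_CUBIC)
m=np.clip(np.clip(m/90,0,1)**.6*255,0,255).astype(np.uint8)
c=q+[0,0,.0205-.0655]
for z,a,b in((0,.063,.05),(.026,.0595,.0465)):
  for S in((1,1),(-1,1),(-1,-1),(1,-1)):
    u=(proj(s,c+[S[0]*a,S[1]*b,z])-[280,115])*8;print(u.round());cv2.circle(m,tuple(int(v) for v in u),4,(255,0,0) if z else (0,0,255),-1)
cv2.imwrite("pics/i.png",m[:,:,::-1])
E
```

```text
clock: 7.68
eef_pos: [0.5624, 0.0399, 0.2243]
tcp_rot: [0.765, 0.644, -0.0, 0.0]
ft_force: [0.1, 0.4, -2.7]
gripper_width: 0.0425
grasp_force: 74.5
clock: 8.02
eef_pos: [0.5624, 0.0418, 0.2242]
tcp_rot: [0.765, 0.645, 0.0, -0.0]
ft_force: [0.5, 0.3, -2.8]
gripper_width: 0.0428
grasp_force: 74.5
now [562.4  41.8 224.2] yaw -9.73 F [ 0.5  0.3 -2.8] T [-0.03 -0.01  0.06] w 0.0428 j7 -0.0 t 8.0167
shift [0.7 0.  9.2] turn [-0.    -0.     0.001]
[ 91. 288.]
[560. 389.]
[682. 193.]
[241. 105.]
[105. 194.]
[555. 288.]
[672. 108.]
[247.  27.]
```

View pics/i.png

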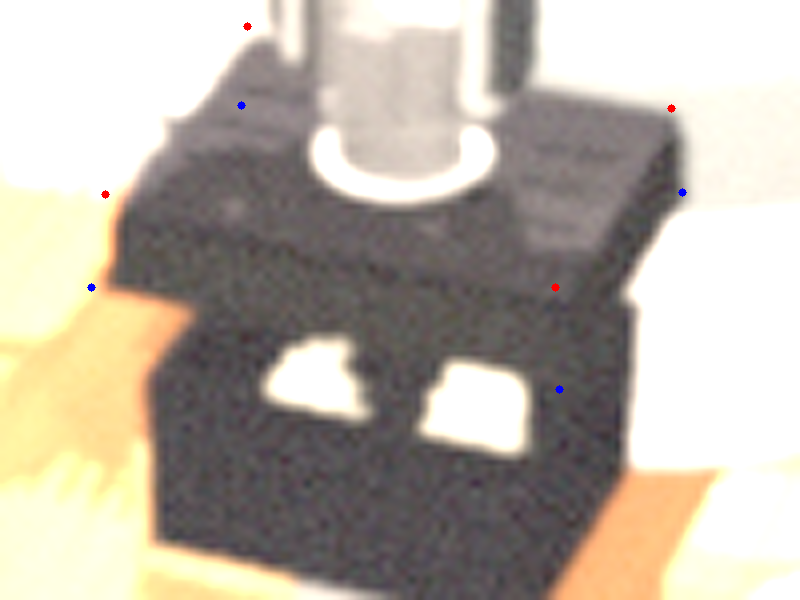

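```bash

python3 -m inch '[[-0.5,1.5,4,0,0,0,20],[-0.5,1.6,10,0,0,0,20],[-0.5,1.6,16,0,0,0,20],[-0.5,1.6,22,0,0,0,20],[-0.5,1.6,27,0,0,0,20],[-0.5,1.6,30,0,0,0,20],[-0.5,1.6,30,0,0,0,20],[-0.5,1.6,30,0,0,0,20]]'
python3 -m inch '[[0,0,2,0,0,0,20],[0,0,4,0,0,0,20],[0,0,6,0,0,0,20],[0,0,8,0,0,0,20],[0,0,10,0,0,0,20],[0,0,10,0,0,0,20],[0,0,10,0,0,0,20]]'
python3 - <<'E'
from h import *
go(564,42.5,175,-9.8)
E
```

```text
clock: 8.93
eef_pos: [0.5638, 0.0401, 0.1941]
tcp_rot: [0.765, 0.644, -0.0, -0.0]
ft_force: [0.6, 0.1, -1.9]
gripper_width: 0.0425
grasp_force: 74.5
clock: 9.52
eef_pos: [0.5638, 0.0402, 0.1841]
tcp_rot: [0.765, 0.644, -0.0, -0.0]
ft_force: [0.2, -0.9, -2.5]
gripper_width: 0.0429
grasp_force: 74.5
now [563.8  40.2 184.1] yaw -9.8 F [ 0.2 -0.9 -2.5] T [ 0.01  0.01 -0.02] w 0.0429 j7 0.03 t 9.5167
shift [ 2.4 -0.2  9.1] turn [-0.  0. -0.]
```

```bash

python3 -m inch '[[1.5,0,0,0,0,0,20],[2.3,0,0,0,0,0,20],[2.3,0,2,0,0,0,20],[2.3,0,4,0,0,0,20],[2.3,0,5,0,0,0,20],[2.3,0,6,0,0,0,20],[2.3,0,6,0,0,0,20]]'
python3 -m inch '[[0,0,1,0,0,0,20],[0,0,2,0,0,0,20],[0,0,3,0,0,0,20],[0,0,3,0,0,0,20],[0,0,3,0,0,0,20]]'
python3 - <<'E'
from h import *
go(564,42.5,175,-9.8)
im=robot.get_image("side")["img"].astype(float)
m=cv2.resize(im[115:215,280:380],(600,600),interpolation=cv2.INTER_CUBIC)
m=np.clip(np.clip(m/90,0,1)**.6*255,0,255).astype(np.uint8)
cv2.imwrite("pics/j.png",m[:,:,::-1])
E
```

```text
clock: 10.1
eef_pos: [0.5642, 0.0422, 0.1781]
tcp_rot: [0.765, 0.644, -0.0, 0.0]
ft_force: [0.5, -0.4, -2.1]
gripper_width: 0.0427
grasp_force: 74.5
clock: 10.52
eef_pos: [0.5643, 0.0423, 0.1755]
tcp_rot: [0.765, 0.644, 0.0, 0.0]
ft_force: [-0.1, -1.0, -0.0]
gripper_width: 0.0429
grasp_force: 74.8
now [564.3  42.3 175.5] yaw -9.81 F [-0.1 -1.  -0. ] T [-0.23  0.01 -0.02] w 0.0429 j7 0.03 t 10.5167
shift [ 0.1 -0.4  0.5] turn [ 0.  0. -0.]
```

View pics/j.png

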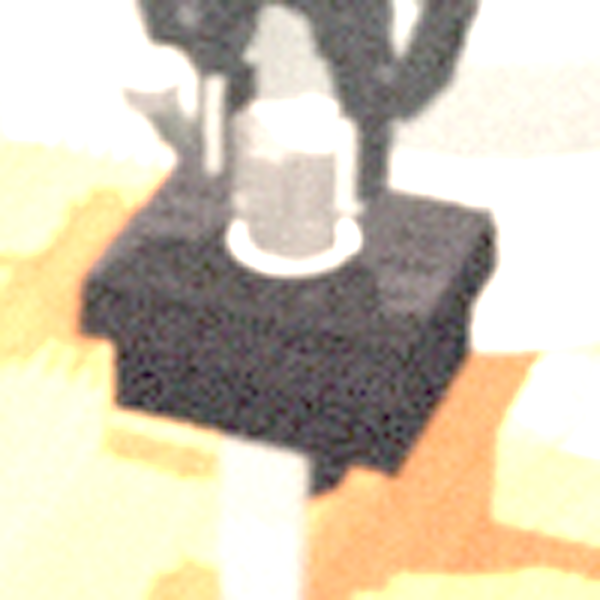

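The cover now looks down over the housing, and the weight has come off the wrist. I'll press gently in small steps.

```bash

for i in 1 2 3; do python3 -m inch '[[0,0,0.7,0,0,0,20],[0,0,1.5,0,0,0,20],[0,0,1.5,0,0,0,20]]' >/dev/null
python3 -c "
from h import *
go(564,42.5,175,-9.8)"|head -1; done
```

```text
now [564.3  42.3 173.9] yaw -9.8 F [ 0.  -2.5  2.7] T [-0.32  0.1  -0.06] w 0.0429 j7 0.03 t 10.8167
now [564.4  42.3 172.3] yaw -9.8 F [-0.8 -1.8  2.7] T [-0.33  0.1  -0.01] w 0.0426 j7 0.03 t 11.0667
now [564.4  42.3 170.7] yaw -9.8 F [-1.  -1.8  2.1] T [-0.39  0.05 -0.01] w 0.0424 j7 0.03 t 11.3167
```

```bash

python3 -m inch '[[-0.7,0,0,0,0,0,20],[-1.5,0,0,0,0,0,20],[-1.5,0,0,0,0,0,20]]' >/dev/null
python3 -c "
from h import *
go(564,42.5,175,-9.8)"|head -1
for i in 1 2 3; do python3 -m inch '[[0,0,0.7,0,0,0,20],[0,0,1.2,0,0,0,20],[0,0,1.2,0,0,0,20]]' >/dev/null
python3 -c "
from h import *
go(564,42.5,175,-9.8)"|head -1; done
```

```text
now [564.3  42.2 170.9] yaw -9.76 F [0.6 2.5 2.4] T [ 0.31 -0.15 -0.04] w 0.0424 j7 0.04 t 11.5667
now [564.3  42.  169.6] yaw -9.76 F [-0.   2.8  1.9] T [ 0.63 -0.22 -0.  ] w 0.0429 j7 0.04 t 11.8167
now [564.3  41.8 168.9] yaw -9.76 F [-0.3  3.7  6.6] T [ 0.79 -0.08  0.02] w 0.0425 j7 0.04 t 12.0667
now [564.3  41.8 168.6] yaw -9.77 F [-2.   4.2 13.8] T [0.84 0.43 0.07] w 0.043 j7 0.04 t 12.3167
```

Thread contact shows at about 6 mm down. I'll ease off and back the knob off counter-clockwise, following the climb.

```bash
cat > p.py <<'E'
from h import *
s=robot.state();yv=R.from_quat(s["tcp_rot"]).as_matrix()[:,1]
print((np.array(s["eef_pos"])*1000).round(1),"yaw",np.degrees(np.arctan2(yv[1],yv[0])).round(1),"F",np.round(s["ft_force"],1),"T",np.round(s["wrist_torque"],2),"w",round(s["gripper_width"],4),"j7",round(s["joint_positions"][6],2),"t",round(s["clock"],2))
E
python3 -m inch '[[0.4,0,-0.4,0,0,0,20],[0.7,0,-0.9,0,0,0,20],[0.7,0,-0.9,0,0,0,20]]' >/dev/null; python3 p.py
python3 -m inch '[[0,0,-0.2,0,0,-0.1,20],[0,0,-0.4,0,0,-0.2,20],[0,0,-0.4,0,0,-0.2,20]]' >/dev/null; python3 p.py
python3 -m inch '[[0,0,-0.2,0,0,-0.1,20],[0,0,-0.4,0,0,-0.2,20],[0,0,-0.4,0,0,-0.2,20]]' >/dev/null; python3 p.py
```

```text
[564.3  41.8 168.8] yaw -9.8 F [-1.   2.2  8.2] T [0.54 0.15 0.08] w 0.0427 j7 0.04 t 12.57
[564.3  41.3 169.2] yaw 1.9 F [-0.2  1.5  7.2] T [0.44 0.12 0.09] w 0.0428 j7 0.19 t 12.82
[564.3  41.3 169.6] yaw 13.3 F [-0.3  1.1  7. ] T [0.46 0.18 0.06] w 0.0425 j7 0.35 t 13.07
```

```bash

python3 -m inch '[[0,0,-0.2,0,0,-0.1,20],[0,0,-0.4,0,0,-0.2,20],[0,0,-0.4,0,0,-0.2,20]]' >/dev/null; python3 p.py
python3 -m inch '[[0,0,-0.2,0,0,-0.1,20],[0,0,-0.4,0,0,-0.2,20],[0,0,-0.4,0,0,-0.2,20]]' >/dev/null; python3 p.py
```

```text
[564.3  41.2 170. ] yaw 24.8 F [-1.7  1.7  7.7] T [0.43 0.19 0.  ] w 0.0427 j7 0.5 t 13.32
[564.3  41.2 170.4] yaw 36.3 F [-0.5  1.7  7. ] T [0.41 0.21 0.05] w 0.0426 j7 0.65 t 13.57
```

```bash

python3 -m inch '[[0,0,-0.2,0,0,-0.1,20],[0,0,-0.4,0,0,-0.2,20],[0,0,-0.4,0,0,-0.2,20]]' >/dev/null; python3 p.py
```

```text
[564.3  41.2 170.8] yaw 47.7 F [-0.9  1.5  8.1] T [0.36 0.25 0.09] w 0.0426 j7 0.81 t 13.82
```

```bash

python3 -m inch '[[0,0,-0.2,0,0,-0.1,20],[0,0,-0.4,0,0,-0.2,20],[0,0,-0.4,0,0,-0.2,20]]' >/dev/null; python3 p.py
```

```text
[564.3  41.1 171.2] yaw 59.2 F [-1.   1.8  8.3] T [0.27 0.23 0.03] w 0.0427 j7 0.96 t 14.07
```

```bash

python3 -m inch '[[0,0,-0.2,0,0,-0.1,20],[0,0,-0.3,0,0,-0.15,20],[0,0,-0.3,0,0,-0.15,20]]' >/dev/null; python3 p.py
```

```text
[564.2  41.1 171.4] yaw 67.7 F [-0.4  0.6  7.7] T [0.35 0.26 0.01] w 0.0426 j7 1.07 t 14.32
```

```bash

python3 -m inch '[[0,0,-0.2,0,0,-0.1,20],[0,0,-0.3,0,0,-0.15,20],[0,0,-0.3,0,0,-0.15,20]]' >/dev/null; python3 p.py
```

```text
[564.2  41.1 171.7] yaw 76.2 F [-1.4  2.   8.8] T [0.35 0.31 0.01] w 0.0421 j7 1.19 t 14.57
```

```bash

python3 -m inch '[[0,0,-0.2,0,0,-0.1,20],[0,0,-0.3,0,0,-0.15,20],[0,0,-0.3,0,0,-0.15,20]]' >/dev/null; python3 p.py
```

```text
[564.1  41.1 172. ] yaw 84.8 F [-1.5  1.7  7.8] T [0.36 0.35 0.02] w 0.0428 j7 1.31 t 14.82
```

```bash

python3 -m inch '[[0,0,-0.2,0,0,-0.1,20],[0,0,-0.3,0,0,-0.15,20],[0,0,-0.3,0,0,-0.15,20]]' >/dev/null; python3 p.py
```

```text
[564.   41.  172.2] yaw 93.4 F [-0.9  1.6  7.9] T [0.33 0.39 0.08] w 0.0426 j7 1.42 t 15.07
```

```bash

python3 -m inch '[[0,0,-0.2,0,0,-0.1,20],[0,0,-0.3,0,0,-0.15,20],[0,0,-0.3,0,0,-0.15,20]]' >/dev/null; python3 p.py
```

```text
[564.   41.  172.4] yaw 102.0 F [-1.4  0.6  7.2] T [0.29 0.34 0.04] w 0.0427 j7 1.54 t 15.32
```

```bash

python3 -m inch '[[0,0,-0.2,0,0,-0.1,20],[0,0,-0.3,0,0,-0.15,20],[0,0,-0.3,0,0,-0.15,20]]' >/dev/null; python3 p.py
```

```text
[564.   41.  172.6] yaw 110.6 F [-0.9  0.4  7.5] T [0.33 0.28 0.03] w 0.0426 j7 1.66 t 15.57
```

```bash

python3 -m inch '[[0,0,-0.1,0,0,-0.08,20],[0,0,-0.2,0,0,-0.15,20],[0,0,-0.2,0,0,-0.15,20]]' >/dev/null; python3 p.py
```

```text
[564.1  41.  172.6] yaw 119.3 F [-0.5  1.3  5.5] T [0.34 0.21 0.03] w 0.0427 j7 1.78 t 15.82
```

```bash

python3 -m inch '[[0,0,-0.1,0,0,-0.08,20],[0,0,-0.2,0,0,-0.15,20],[0,0,-0.2,0,0,-0.15,20]]' >/dev/null; python3 p.py
```

```text
[564.1  40.9 172.5] yaw 127.8 F [-0.1  0.9  2.1] T [ 0.21 -0.11  0.01] w 0.0427 j7 1.89 t 16.07
```

The force fell to the spring alone, so this is the start. I'll follow it down.

```bash

python3 -m inch '[[0,0,1,0,0,0,20],[0,0,2,0,0,0,20],[0,0,3,0,0,0,20],[0,0,4,0,0,0,20],[0,0,4,0,0,0,20]]' >/dev/null; python3 p.py
```

```text
[564.2  41.  168.4] yaw 127.7 F [ 0.1 -2.2  3.8] T [-0.34 -0.11 -0.04] w 0.0427 j7 1.89 t 16.48
```

```bash

python3 -m inch '[[0,0,1,0,0,0,20],[0,0,1.6,0,0,0,20],[0,0,1.6,0,0,0,20]]' >/dev/null; python3 p.py
```

```text
[564.2  41.  167.4] yaw 127.7 F [-0.9 -1.8  6.3] T [-0.45  0.21 -0.08] w 0.0427 j7 1.89 t 16.73
```

```bash

python3 -m inch '[[0,0,0.4,0,0,0,20],[0,0,0.8,0,0,0,20],[0,0,0.8,0,0,0,20]]' >/dev/null; python3 p.py
```

```text
[564.2  41.  167.3] yaw 127.7 F [-2.  -3.3 11.2] T [-0.5   0.47 -0.02] w 0.0425 j7 1.89 t 16.98
```

```bash

python3 -m inch '[[0,0,0.3,0,0,0,20],[0,0,0.3,0,0,0,20]]' >/dev/null; python3 p.py
```

```text
[564.2  41.  167.2] yaw 127.7 F [-1.9 -2.8 12.8] T [-0.49  0.57 -0.  ] w 0.0428 j7 1.89 t 17.15
```

```bash

python3 -m inch '[[0,0,-0.2,0,0,0.05,20],[0,0,-0.1,0,0,0.12,20],[0,0,0,0,0,0.2,20],[0,0,0,0,0,0.2,20]]' >/dev/null; python3 p.py
```

```text
[564.3  41.2 166.9] yaw 116.0 F [-1.5 -2.2 10.6] T [-0.46  0.38 -0.03] w 0.0426 j7 1.73 t 17.48
```

```bash

python3 -m inch '[[0,0,0.2,0,0,0.1,20],[0,0,0.4,0,0,0.2,20],[0,0,0.4,0,0,0.2,20]]' >/dev/null; python3 p.py
```

```text
[564.2  41.2 166.6] yaw 104.5 F [-0.5 -2.2 10.1] T [-0.43  0.4  -0.11] w 0.0429 j7 1.57 t 17.73
```

```bash

python3 -m inch '[[0,0,0.2,0,0,0.1,20],[0,0,0.4,0,0,0.2,20],[0,0,0.4,0,0,0.2,20]]' >/dev/null; python3 p.py
```

```text
[564.2  41.4 166.2] yaw 93.1 F [-2.8 -2.1 10.5] T [-0.48  0.43 -0.09] w 0.0427 j7 1.42 t 17.98
```

```bash

for i in 1; do python3 -m inch '[[0,0,0.2,0,0,0.1,20],[0,0,0.4,0,0,0.2,20],[0,0,0.6,0,0,0.3,20],[0,0,0.7,0,0,0.4,20],[0,0,0.7,0,0,0.4,20]]' >/dev/null; python3 p.py;done
```

```text
[564.3  41.5 165.4] yaw 70.2 F [-1.6 -1.7 10.3] T [-0.32  0.46 -0.13] w 0.0426 j7 1.11 t 18.4
```

```bash

python3 -m inch '[[0,0,0.2,0,0,0.1,20],[0,0,0.4,0,0,0.2,20],[0,0,0.6,0,0,0.3,20],[0,0,0.7,0,0,0.4,20],[0,0,0.7,0,0,0.4,20]]' >/dev/null; python3 p.py
```

```text
[564.3  41.6 164.4] yaw 47.2 F [-0.7 -1.1  7.8] T [-0.31  0.19 -0.08] w 0.0431 j7 0.8 t 18.82
```

```bash

python3 -m inch '[[0,0,0.2,0,0,0.1,20],[0,0,0.4,0,0,0.2,20],[0,0,0.4,0,0,0.2,20]]' >/dev/null; python3 p.py
```

```text
[564.3  41.6 163.9] yaw 35.8 F [-0.7 -1.6  6.9] T [-0.26  0.16 -0.03] w 0.0427 j7 0.65 t 19.07
```

```bash

python3 -m inch '[[0,0,0.2,0,0,0.1,20],[0,0,0.4,0,0,0.2,20],[0,0,0.4,0,0,0.2,20]]' >/dev/null; python3 p.py
```

```text
[564.4  41.6 163.8] yaw 24.3 F [-1.2 -0.7  9.9] T [-0.27  0.32 -0.01] w 0.0425 j7 0.5 t 19.32
```

```bash

python3 -m inch '[[0,0,0.1,0,0,0.1,20],[0,0,0.2,0,0,0.1,20]]' >/dev/null; python3 p.py
```

```text
[564.4  41.6 163.8] yaw 18.6 F [-1.6 -1.2 12.3] T [-0.3   0.46 -0.01] w 0.0425 j7 0.42 t 19.48
```

```bash

python3 -m inch '[[0,0,-0.4,0,0,0.1,20],[0,0,-0.6,0,0,0.15,20],[0,0,-0.6,0,0,0.15,20]]' >/dev/null; python3 p.py
```

```text
[564.4  41.6 163.9] yaw 10.1 F [-1.  -1.2  6.6] T [-0.26  0.1  -0.1 ] w 0.0426 j7 0.31 t 19.73
```

```bash

python3 -m inch '[[0,0,0,0,0,0.1,20],[0,0,0,0,0,0.15,20],[0,0,0,0,0,0.15,20]]' >/dev/null; python3 p.py
```

```text
[564.4  41.6 163.9] yaw 1.5 F [-0.7 -1.   7. ] T [-0.17  0.14  0.01] w 0.0427 j7 0.2 t 19.98
```

```bash

python3 -m inch '[[0,0,0,0,0,0.1,20],[0,0,0,0,0,0.1,20]]' >/dev/null; python3 p.py
```

```text
[564.4  41.6 163.9] yaw -4.3 F [-0.8 -1.5  7.3] T [-0.21  0.14  0.03] w 0.0425 j7 0.12 t 20.15
```

```bash

python3 -m inch '[[0,0,0,0,0,0.1,20],[0,0,0,0,0,0.1,20]]' >/dev/null; python3 p.py
```

```text
[564.5  41.6 163.9] yaw -10.0 F [-1.  -0.9  8.1] T [-0.23  0.11 -0.03] w 0.0426 j7 0.04 t 20.32
```

```bash

python3 -m inch '[[0,0,0,0,0,0.08,20],[0,0,0,0,0,0.08,20]]' >/dev/null; python3 p.py
```

```text
[564.5  41.5 163.9] yaw -14.6 F [-0.4 -1.6  5.8] T [-0.29  0.13  0.  ] w 0.0424 j7 -0.02 t 20.48
```

```bash

python3 -m inch '[[0,0,0,0,0,0.08,20],[0,0,0,0,0,0.08,20]]' >/dev/null; python3 p.py
```

```text
[564.3  41.1 163.8] yaw -19.1 F [-1.7 -1.8  7.1] T [-0.43  0.21  0.01] w 0.0426 j7 -0.08 t 20.65
```

```bash

python3 -m inch '[[0,0,0,0,0,0.08,20],[0,0,0,0,0,0.08,20]]' >/dev/null; python3 p.py
```

```text
[564.2  40.7 163.8] yaw -23.7 F [-1.2 -2.3  7.2] T [-0.61  0.23  0.21] w 0.0425 j7 -0.14 t 20.82
```

```bash

python3 -m inch '[[0,0,0,0,0,0.08,20],[0,0,0,0,0,0.08,20]]' >/dev/null; python3 p.py
```

```text
[564.2  40.7 163.8] yaw -28.1 F [-1.4 -3.2  7.2] T [-0.76  0.2   0.73] w 0.0425 j7 -0.2 t 20.98
```

The torque rose to 0.7 N m at the stop, so the knob is home. I'll release and lift clear.

```bash

python3 -m inch '[[0,0,0,0,0,-0.04,20],[0,0,0,0,0,-0.04,50],[0,0,0,0,0,-0.04,90],[0,0,0,0,0,-0.04,90],[0,0,0,0,0,-0.04,90],[0,0,0,0,0,-0.04,90],[0,0,0,0,0,-0.04,90]]'; python3 p.py
python3 -m inch '[[0,0,-5,0,0,0,90],[0,0,-15,0,0,0,90],[0,0,-30,0,0,0,90],[0,0,-50,0,0,0,90],[0,0,-75,0,0,0,90],[0,0,-100,0,0,0,90],[0,0,-120,0,0,0,90],[0,0,-120,0,0,0,90]]'
python3 - <<'E'
from h import *
im=robot.get_image("side")["img"]
m=cv2.resize(im[100:220,260:400],(700,600),interpolation=2)
m=np.clip(np.clip(m/130.,0,1)**.6*255,0,255).astype(np.uint8)
cv2.imwrite("pics/k.png",m[:,:,::-1])
E
```

```text
clock: 21.57
eef_pos: [0.5639, 0.042, 0.1631]
tcp_rot: [0.847, 0.531, -0.0, -0.0]
ft_force: [0.2, 0.1, -0.3]
gripper_width: 0.0769
grasp_force: 0.0
[563.9  42.  163.1] yaw -25.8 F [ 0.2  0.1 -0.3] T [-0.02 -0.03  0.02] w 0.0769 j7 -0.17 t 21.57
clock: 22.23
eef_pos: [0.5668, 0.0411, 0.2886]
tcp_rot: [0.847, 0.531, 0.004, 0.002]
ft_force: [1.8, -1.1, 0.5]
gripper_width: 0.0772
grasp_force: 0.0
```

View pics/k.png

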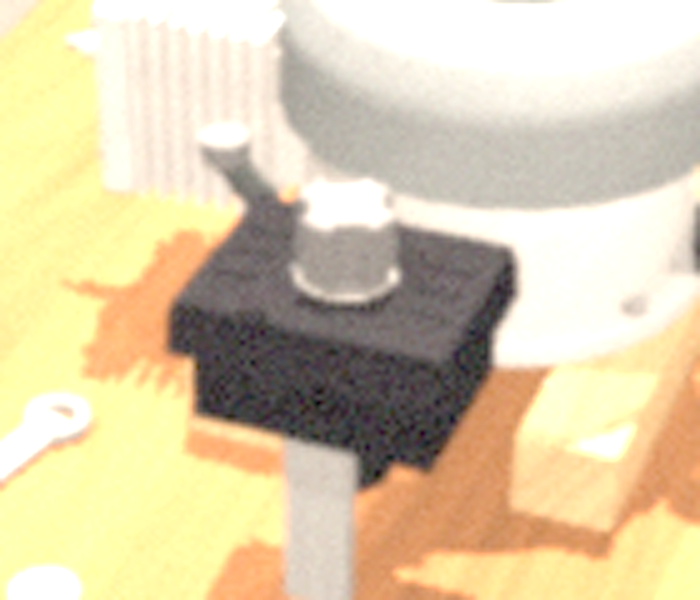

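The cover sits squarely on the housing, with the knob's flange down on the roof and the gripper clear.

```bash
python3 -m inch '[[0,0,0,0,0,0,90],[0,0,0,0,0,0,90],[0,0,0,0,0,0,90]]' >/dev/null; python3 -c "
from cell import robot
print(robot.finish_job())"
```

```text
the job is handed in; nothing more can be done
None
```

The cover is seated on the housing and its knob is screwed home to the stop and released; I handed the job in at about 22.5 s with the gripper clear, but no verdict came back.

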